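# Feed tool handles from the drum and rack them

### The arm

A 6-joint arm with a two-finger parallel gripper is mounted at the origin on the work surface; the furniture and walls round the work are solid. World frame = base frame: x ahead of the robot, y to its left, z up, the work surface at z = 0. Lengths are in m, angles in rad, forces in N, time in s.
With the tool pointing down it reaches from about 0.3 to 0.775 m from the base axis. Payload 14.6 kg.
Tool frame: the origin (TCP) lies at the very end of the fingers, on their centre line; the grasp point (between the pads) lies 19 mm behind it; z points along the fingers, y is the line along which they close (so a half turn about z gives the same grasp; the last joint's range is limited). The gripper opens to 94 mm and grips with 3 to 60 N. Pads are 16 mm wide; open, the fingers measure 119 mm over their backs; the gripper's body (75 mm by 177 mm) begins 78 mm behind the grasp point.
Start: joints at [1.276, 0.3, 1.521, -0, 1.321, -0.067], TCP at [0.124, 0.536, 0.205] pointing down, gripper open.
Joint ranges: [-3.03, 3.03], [-0.79, 2.21], [0.23, 2.52], [-1.04, 4.18], [0, 3.07], [-2.55, 2.55]. Speed limits (rad/s): [2.22, 2.22, 2.57, 3.14, 3.14, 3.14].

### API

Orientations are given as [roll, pitch, yaw] about the fixed x, y, z axes, in that order (R = Rz(yaw) Ry(pitch) Rx(roll)).
In Python, from station import ctrl gives the robot as it stands.
- The arm moves only by the tool carry_out, never from a script. Its argument "motion" is text: rows parted by semicolons, each of 7 numbers parted by spaces: the shift along the world's x, y, z in m, then the turn, a rotation vector about the world's x, y, z in degrees, then the closure in counts, from 0 (fully open) to 255 (shut). In form: dx dy dz wx wy wz hand; .... A call has 1 to 20 rows; each row shifts and turns the commanded pose from where the row before left it; what a row does not reach is not made up. A row lasts 1/12 s, in which the tool goes at most 41.7 mm and 7.16 degrees, less where a joint would pass 70% of its speed; a pose out of reach is approached as far as the arm can. A call is refused whole if a number of a shift passes 0.0417 or a number of a turn 7.16, either way. A call with a gripper value outside its range is refused whole. The fingers move at their own pace and stop on an object; "grip_force" is the grip in N (left out, the last holds). Time passes only in rows, so rows that do not move let the fingers close. It gives the time, the measured TCP pose, the force, the opening and the grip force at its end, in the units of the state.
- ctrl.get_obs(): the state, without advancing time (a new reading comes with each control period).
- ctrl.camera(name): name is "side" or "top" or "wrist"; returns a dict with "pixels" (420x560x3 uint8, red, green, blue), "range_z" (420x560 float32, m along the optical axis (not along the pixel's ray), 0 where there is no reading), "K" (3x3 intrinsics, pixels), "position" and "attitude" of the camera in the world. Camera axes: x right, y up, looking along -z (the intrinsics and any distortion apply to the point x, -y, -z); pixel columns grow to the right and rows downward; lengths in m; the calibration is good to about 2 mm. A picture is of the moment at which its call begins.
- ctrl.hand_in(): hands the job in; it is judged then, once.
The state is a dict: "time_s": time; "qpos": joint angles; "joint_vel": joint speeds; "tau": joint torques, N m; "ee_pos": TCP position; "eef_rot": TCP orientation; "force": force on the tool from outside, world axes, zero at the start; "moment": the same for the moment, N m; "grip_width": finger opening in m; "grip_force": force on a finger pad.
Only numpy, scipy, OpenCV 4.12 (cv2) and the standard library are available. Lean on these libraries where they do the work, as an engineer would, in place of code of your own. Each camera call takes 0.05 s, during which the arm holds its last target. There are 200 camera calls.

### The job

The drum feeder holds a few turned file handles, so turn its hand wheel slowly (at most about a quarter turn a second, the top coming towards you) so that they drop into the chute, and take each one away before you let the next one drop, as they must not knock together. Lay every handle in a cradle of its own in the wooden rack, with its brass ferrule towards the upright board; the finish is fresh, so grip the handles gently, with a grip of no more than about 40 N. Go on until the drum is empty, and leave the other things on the bench where they are.

Things in the scene. Friction and masses are not known exactly. Their poses are not given: they have to be found in the camera images.
- drum (a joint): Drum angle, rad, about 0 at the start (within 0.04; stops at -0.2 and 9.0); grows as the drum's top moves to the feeder's -x. Friction (0.2 N m) holds it. Angle phi: from straight up towards the feeder's -x. Six pockets at phi = joint + 30, 90, .. deg, thin vanes between; at the start those near 30, -30, -90, -150 deg may hold one handle each. All are out by 4.5 rad. Keep below 2.2 rad/s.
- feeder: Fixed drum feeder, 285 x 220 x 190 mm. Origin at table level below the drum's middle; x points away from the opening (the chute runs to -x), y along the axle, z up; axle 105 mm above the table. A hood (radius 82 mm, clear above) covers the drum but for the front opening. A handle rolls out when its pocket's middle is at phi = 60 to 80 deg, so handles follow 60 deg of turn or more apart.
- wheel (a point): On the axle line, 105 mm above the table, half-way along the hand wheel's pegs. Wheel: disc, 140 mm diameter, its face 24 mm from here towards the drum. Six pegs, 14 mm diameter, parallel to the axle, end 21 mm past here, on a circle of 60 mm radius at phi = joint + 30, 90, .. deg. Fingers can straddle a peg from above (one each side in feeder x) and lead it from phi = -50 to +50 deg.
- catch (a point): Centre of a handle at rest in the chute's foot, 51 mm above the table. It lies along feeder y (up to 7 mm off-centre) on two sloping rails 76 mm apart, against two stops 62 mm high; the 68 mm gap between rails is free down to 8 mm above the table, so fingers fit before and behind the handle's middle (in x). Side guides 55 mm high, 69 mm to either side. No two handles may touch.
- rack: Loose plywood rack, 0.9 kg, 150 x 290 mm, base 10 mm thick, origin on its underside. x points to the upright board (8 mm thick, 60 mm high, near face 72 mm from the origin). Four cradles in a row along y, 72 mm apart; handles lie in them along x, ferrule to +x. It may be knocked aside during the job.
- cradle0 (a point): Centre of a handle lying in cradle 0 of the rack, 42 mm above the table, at y = -108 mm of the rack; axes as the rack's. Two V supports, 8 mm thick, at x = -36 and +36 mm, sides at 45 degrees, open over 44 mm at the top; the 64 mm between them is free down to the base.
- cradle1 (a point): Centre of a handle lying in cradle 1 of the rack, 42 mm above the table, at y = -36 mm of the rack; axes as the rack's. Two V supports, 8 mm thick, at x = -36 and +36 mm, sides at 45 degrees, open over 44 mm at the top; the 64 mm between them is free down to the base.
- cradle2 (a point): Centre of a handle lying in cradle 2 of the rack, 42 mm above the table, at y = 36 mm of the rack; axes as the rack's. Two V supports, 8 mm thick, at x = -36 and +36 mm, sides at 45 degrees, open over 44 mm at the top; the 64 mm between them is free down to the base.
- cradle3 (a point): Centre of a handle lying in cradle 3 of the rack, 42 mm above the table, at y = 108 mm of the rack; axes as the rack's. Two V supports, 8 mm thick, at x = -36 and +36 mm, sides at 45 degrees, open over 44 mm at the top; the 64 mm between them is free down to the base.
- handle0_mid (a point): Centre of handle 0 (all alike; may be absent): wooden cylinder, 30 mm diameter, 104 mm long, with a brass ferrule, 20 mm diameter, 16 mm long, on one end; 120 mm in all, 80 g. Point half-way along, on the axis; its y axis runs along the handle to the ferrule, which may come to either side. The forces of the fingers on it must stay below 120 N in sum (a 40 N grip is safe).
- handle0_ferrule (a point): Centre of the brass ferrule of handle 0, 52 mm from the handle's centre.
- handle0: Handle 0 as a  same point and axes as point handle0_mid.
- handle1_mid (a point): Centre of handle 1 (all alike; may be absent): wooden cylinder, 30 mm diameter, 104 mm long, with a brass ferrule, 20 mm diameter, 16 mm long, on one end; 120 mm in all, 80 g. Point half-way along, on the axis; its y axis runs along the handle to the ferrule, which may come to either side. The forces of the fingers on it must stay below 120 N in sum (a 40 N grip is safe).
- handle1_ferrule (a point): Centre of the brass ferrule of handle 1, 52 mm from the handle's centre.
- handle1: Handle 1 as a  same point and axes as point handle1_mid.
- handle2_mid (a point): Centre of handle 2 (all alike; may be absent): wooden cylinder, 30 mm diameter, 104 mm long, with a brass ferrule, 20 mm diameter, 16 mm long, on one end; 120 mm in all, 80 g. Point half-way along, on the axis; its y axis runs along the handle to the ferrule, which may come to either side. The forces of the fingers on it must stay below 120 N in sum (a 40 N grip is safe).
- handle2_ferrule (a point): Centre of the brass ferrule of handle 2, 52 mm from the handle's centre.
- handle2: Handle 2 as a  same point and axes as point handle2_mid.
- handle3_mid (a point): Centre of handle 3 (all alike; may be absent): wooden cylinder, 30 mm diameter, 104 mm long, with a brass ferrule, 20 mm diameter, 16 mm long, on one end; 120 mm in all, 80 g. Point half-way along, on the axis; its y axis runs along the handle to the ferrule, which may come to either side. The forces of the fingers on it must stay below 120 N in sum (a 40 N grip is safe).
- handle3_ferrule (a point): Centre of the brass ferrule of handle 3, 52 mm from the handle's centre.
- handle3: Handle 3 as a  same point and axes as point handle3_mid.
- rivet_tin: Bystander: round tin, 54 mm diameter, 24 mm high, origin at its underside.
- flat_tin: Bystander: flat tin with a lid, 51 x 71 x 21 mm, origin at its underside.
- doming_block_1: Bystander: aluminium block with round hollows, 53 x 52 x 26 mm, origin at its underside.

How it is judged:
By the outcome, as a careful person would: the job done as asked, in the order asked, and still so for the second after the job is handed in, with the robot touching nothing.
Of handle0, handle1, handle2, handle3 only 2 to 4 are there at a start; the rules pass over those that are not, and their reading is None.
At some moment in a run one of rack may be knocked a few centimetres aside while the robot is not near it.
It also fails if it takes over 210 s, if anything falls off the work surface, if the arm or the gripper's body presses on something with over 40 N, if the wrist force passes 120 N, or if a joint passes its speed limit or range.

## Working session

There is one attempt and no reset: what is moved stays moved. The work goes in short steps, Python scripts to look and compute and a tool call to move; the robot and the scene stay as the last step left them, time stands still between calls to the robot, and variables do not carry over. Pictures are saved under pics/ and viewed, at most 14 in all, crops included, and the job is handed in when it is done.

Besides the shell and the picture viewer there is one more tool, called after ">>>" as name(argument=value, ...), one argument or row to a line, values as JSON. carry_out: Moves the arm, as the interface text tells. Its arguments: {"type":"object","properties":{"motion":{"type":"string"},"grip_force":{"type":"number"}},"required":["motion"]}

```bash
mkdir -p pics; cat > h.py <<'E'
import numpy as np, cv2, sys
from station import ctrl
def cloud(c):
    K=c["K"];z=c["range_z"];v,u=np.mgrid[:z.shape[0],:z.shape[1]]
    P=np.stack([(u-K[0][2])/K[0][0]*z,-(v-K[1][2])/K[1][1]*z,-z],-1)
    return P@R(c).T+np.array(c["position"])
def R(c):
    a=np.array(c["attitude"],float)
    if a.shape==(3,3): return a
    from scipy.spatial.transform import Rotation as Q
    return Q.from_euler("xyz",a).as_matrix() if a.size==3 else Q.from_quat(a).as_matrix()
def shot(n,f):
    c=ctrl.camera(n); cv2.imwrite("pics/"+f+".png",c["pixels"][:,:,::-1]); np.savez("pics/"+f,**c); return c
E
python3 - <<'E'
from h import *
for n in("top","side"):
    c=shot(n,n+"0"); print(n,{k:np.array(c[k]).tolist() for k in c if k not in("pixels","range_z")})
    P=cloud(c); print(P[200,280],P[350,280],(c["range_z"]==0).mean())
print(ctrl.get_obs())
a=[cv2.imread(f"pics/{n}0.png") for n in("top","side")]
E
```

```text
top {'K': [[425.47824662168784, 0.0, 277.6798494220459], [0.0, 425.47824662168784, 216.46323739372443], [0.0, 0.0, 1.0]], 'position': [0.4296946964339828, 0.0066644957647730525, 1.1986154963812554], 'attitude': [0.05167143299096111, -0.0005069967234956341, -1.5792822573285727]}
[ 0.53859344 -0.00145052 -0.00417366] [0.12412095 0.00229267 0.01416589] 0.004056122448979592
side {'K': [[442.4979961339026, 0.0, 287.8381159903636], [0.0, 442.4979961339026, 206.98865954388026], [0.0, 0.0, 1.0]], 'position': [0.17595637147671778, 0.9824217513287474, 0.9646782449432866], 'attitude': [0.8938585341625036, 0.007040130797891564, -2.8241012016296043]}
[ 0.55220165 -0.06321529  0.10070953] [ 0.39902999  0.38775571 -0.00107952] 0.008928571428571428
{'time_s': 0.1, 'qpos': array([ 1.27639135e+00,  3.00420674e-01,  1.52153011e+00,  1.42206536e-05,
        1.32067114e+00, -6.65925148e-02]), 'joint_vel': array([-0.00036704, -0.00120691, -0.00145745, -0.00079438,  0.0010371 ,
       -0.00071547]), 'tau': array([ 1.18438802e-03, -5.32654703e+01, -3.53285944e+01,  7.09829642e-02,
        2.34662258e-02, -7.00404053e-05]), 'ee_pos': array([0.12414336, 0.53556729, 0.20493554]), 'eef_rot': array([-3.14056658e+00, -8.22352555e-05,  2.91377663e+00]), 'force': array([-0.35242753,  1.3501195 , -0.42850745]), 'moment': array([-0.02825828,  0.02078384, -0.0365467 ]), 'grip_force': 0.0, 'grip_width': 0.09385098218562514}
```

View pics/top0.png

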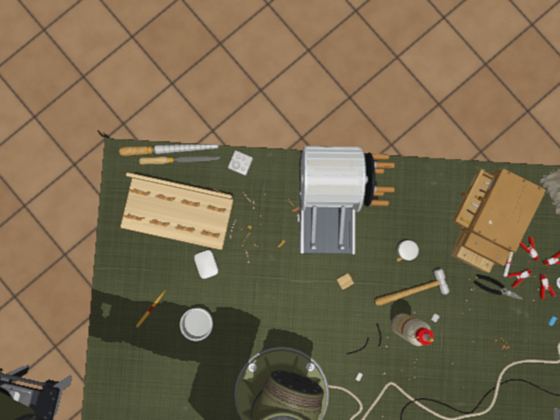

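View pics/side0.png

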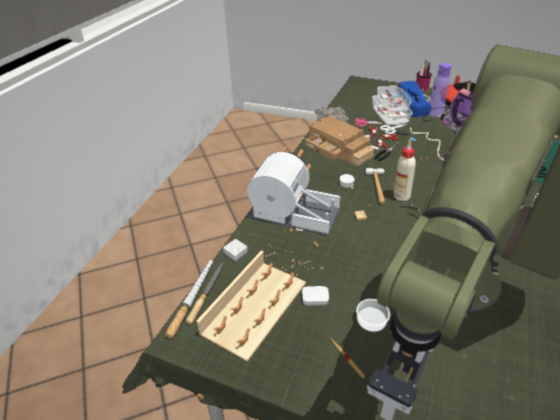

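```bash
python3 - <<'E'
from h import *
c=dict(np.load("pics/top0.npz"));P=cloud(c);px=c["pixels"].astype(int)
hsv=cv2.cvtColor(c["pixels"],cv2.COLOR_RGB2HSV)
# table tilt check
for v,u in((120+30,280),(250,270),(270,330),(300,330),(240,430),(260,130)): print((v,u),P[v,u].round(4))
m=np.zeros(P.shape[:2],bool);m[140:260,295:372]=1
H=m&(P[...,2]>0.15)
h=P[H];print("hood",h.min(0),h.max(0),len(h))
r=cv2.minAreaRect(h[:,:2].astype(np.float32)*1000);print(r)
# cylinder fit: unknown yaw, axis x0,z0,r
from scipy.optimize import least_squares
h=P[m&(P[...,2]>0.13)]
f=lambda p:np.hypot((h[:,0]-p[0])*np.cos(p[1])+(h[:,1]-h[:,1].mean())*np.sin(p[1]),h[:,2]-p[2])-p[3]
s=least_squares(f,[.58,0,.105,.082],loss="soft_l1",f_scale=.002);print("cyl",s.x,h[:,1].mean(),s.cost)
# pegs
pg=np.zeros_like(m);pg[145:212,374:400]=1
o=pg&(hsv[...,0]<20)&(hsv[...,1]>110)&(hsv[...,2]>90)&(P[...,2]>.05)
n,l,st,ce=cv2.connectedComponentsWithStats(o.astype(np.uint8))
for i in range(1,n):
    if st[i,4]>15:
        q=P[l==i];print("peg",ce[i],st[i,4],q.mean(0).round(4),q.min(0).round(3),q.max(0).round(3))
# chute
q=P[m&(P[...,2]>.045)&(P[...,0]<.50)];print("chute",q.min(0),q.max(0),cv2.minAreaRect(q[:,:2].astype(np.float32)*1000))
# rack
w=(P[...,2]>.006);w[:, :110]=0;w[:,240:]=0;w[:168]=0;w[252:]=0
n,l,st,ce=cv2.connectedComponentsWithStats(w.astype(np.uint8))
i=1+st[1:,4].argmax();q=P[l==i];print("rack",len(q),q[:,2].max(),cv2.minAreaRect(q[:,:2].astype(np.float32)*1000))
b=q[q[:,2]>.052];print("board",len(b),cv2.minAreaRect(b[:,:2].astype(np.float32)*1000),b.mean(0))
im=cv2.resize(c["pixels"][130:270,100:410,::-1],None,fx=2.58,fy=2.58,interpolation=cv2.INTER_CUBIC);cv2.imwrite("pics/crop.png",im)
E
```

```text
(150, 280) [ 0.6821 -0.0027 -0.006 ]
(250, 270) [ 0.3975  0.0279 -0.0021]
(270, 330) [ 0.3401 -0.14   -0.0015]
(300, 330) [ 0.2568 -0.1386 -0.0004]
(240, 430) [ 0.4217 -0.4232 -0.0022]
(260, 130) [ 0.3728  0.4212 -0.001 ]
hood [ 0.4296947  -0.22723199  0.15002017] [0.65391326 0.0066645  1.1986155 ] 3309
((540.8402099609375, -110.45413208007812), (230.3856201171875, 226.28025817871094), 89.01609802246094)
cyl [ 0.58357467 -0.01606846  0.10794801  0.07953454] -0.13353557078547626 0.09484403145802174
peg [381.         156.15584416] 77 [ 0.6394 -0.2621  0.1111] [ 0.632 -0.281  0.104] [ 0.646 -0.244  0.118]
peg [382.81294964 166.55395683] 139 [ 0.6076 -0.2591  0.1381] [ 0.43 -0.28  0.05] [0.618 0.007 1.199]
peg [383.09166667 190.30833333] 120 [ 0.5455 -0.2534  0.1582] [ 0.43  -0.278  0.052] [0.554 0.007 1.199]
peg [380.42168675 202.53012048] 83 [ 0.5198 -0.2589  0.1077] [ 0.513 -0.277  0.1  ] [ 0.527 -0.242  0.113]
chute [ 0.38886002 -0.20063772  0.04501074] [0.49996467 0.0066645  1.1986155 ] ((447.244140625, -96.78819274902344), (205.81898498535156, 111.17182159423828), 88.36405944824219)
rack 5413 1.1986154963812554 ((489.9886169433594, 216.99349975585938), (436.89862060546875, 150.34417724609375), 77.25076293945312)
board 355 ((544.0722045898438, 199.31825256347656), (444.25970458984375, 58.51565933227539), 66.8061294555664) [0.56496906 0.25442418 0.1392498 ]
```

View pics/crop.png

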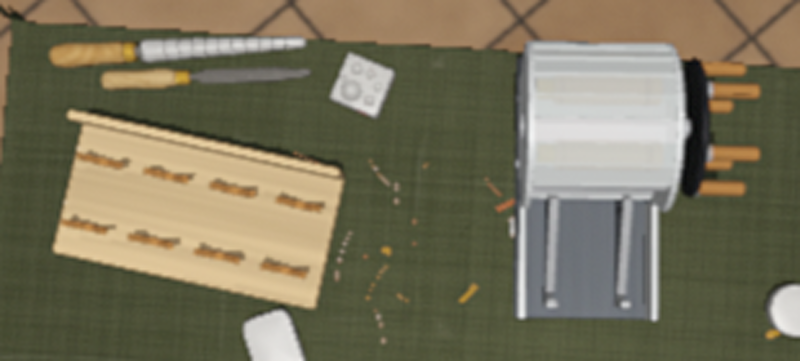

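```bash
cat >> h.py <<'E'
def load(n): 
    c=dict(np.load(f"pics/{n}.npz"));P=cloud(c);P[c["range_z"]==0]=np.nan;return c,P
def rect(q): 
    r=cv2.minAreaRect((q[:,:2]*1000).astype(np.float32));return np.round(r[0],1),np.round(r[1],1),round(r[2],2)
E
python3 - <<'E'
from h import *
from scipy.optimize import least_squares
for n in ("top0","side0"):
    c,P=load(n);hsv=cv2.cvtColor(c["pixels"],cv2.COLOR_RGB2HSV);x,y,z=P[...,0],P[...,1],P[...,2]
    print(n)
    box=lambda a,b,c_,d,e,f=.3:(x>a)&(x<b)&(y>c_)&(y<d)&(z>e)&(z<f)
    h=P[box(.48,.68,-.19,-.05,.14)]
    f=lambda p:np.hypot((h[:,0]-p[0])*np.cos(p[1])+(h[:,1]+.13)*np.sin(p[1]),h[:,2]-p[2])-.082
    s=least_squares(f,[.58,0,.105],loss="soft_l1",f_scale=.002);print("cyl",s.x,s.cost)
    print("hoodrect",rect(P[box(.48,.68,-.225,-.03,.165)]))
    o=box(.5,.68,-.3,-.235,.05)&(hsv[...,0]<20)&(hsv[...,1]>110)
    k,l,st,ce=cv2.connectedComponentsWithStats(o.astype(np.uint8))
    for i in range(1,k):
        if st[i,4]>15: q=P[l==i];print("peg",st[i,4],np.median(q,0).round(4),q.min(0).round(3),q.max(0).round(3))
    q=P[box(.37,.5,-.21,-.03,.02)];print("chute",rect(q))
    o=box(.37,.6,.08,.47,.006,.1);k,l,st,ce=cv2.connectedComponentsWithStats(o.astype(np.uint8))
    i=1+st[1:,4].argmax();q=P[l==i];print("rack",len(q),rect(q));b=q[q[:,2]>.052]
    print("board",len(b),rect(b))
    lo=P[box(.37,.6,-.24,.0,.03,.13)]
E
```

```text
top0
cyl [ 0.58324986 -0.01919304  0.10527001] 0.004942079825194677
hoodrect (array([ 582. , -142.5]), array([166.3, 120.6]), 88.77)
peg 82 [ 0.6396 -0.2616  0.1109] [ 0.632 -0.281  0.104] [ 0.646 -0.24   0.118]
peg 139 [ 0.609  -0.262   0.1607] [ 0.602 -0.28   0.05 ] [ 0.618 -0.239  0.169]
peg 118 [ 0.5484 -0.2605  0.1598] [ 0.543 -0.278  0.052] [ 0.554 -0.237  0.167]
peg 95 [ 0.5187 -0.2565  0.1079] [ 0.513 -0.277  0.1  ] [ 0.527 -0.237  0.113]
chute (array([ 445.5, -128. ]), array([143.7, 112.1]), 88.71)
rack 5341 (array([506.2, 288.4]), array([290.4, 150.4]), 77.14)
board 290 (array([573.3, 263.6]), array([270.3,   8.6]), 77.15)
side0
cyl [ 0.58389026 -0.01202588  0.10607831] 0.014766563870999805
hoodrect (array([ 581.8, -141.4]), array([168.4, 123. ]), 87.12)
peg 22 [ 0.5469 -0.2608  0.1634] [ 0.542 -0.282  0.158] [ 0.553 -0.247  0.168]
chute (array([ 445. , -129.5]), array([151.2, 112. ]), 88.97)
rack 5830 (array([487.4, 289.9]), array([297.1, 195.2]), 75.1)
board 337 (array([573.9, 263.8]), array([274.6,  12.3]), 77.32)
```

>>> carry_out(
  motion="0.0174 -0.0284 0.004 0 0 -2.79 190; 0.0174 -0.0284 0.004 0 0 -2.79 190; 0.0174 -0.0284 0.004 0 0 -2.79 190; 0.0174 -0.0284 0.004 0 0 -2.79 190; 0.0174 -0.0284 0.004 0 0 -2.79 190; 0.0174 -0.0284 0.004 0 0 -2.79 190; 0.0174 -0.0284 0.004 0 0 -2.79 190; 0.0174 -0.0284 0.004 0 0 -2.79 190; 0.0174 -0.0284 0.004 0 0 -2.79 190; 0.0174 -0.0284 0.004 0 0 -2.79 190; 0.0174 -0.0284 0.004 0 0 -2.79 190; 0.0174 -0.0284 0.004 0 0 -2.79 190; 0.0174 -0.0284 0.004 0 0 -2.79 190; 0.0174 -0.0284 0.004 0 0 -2.79 190",
  grip_force=20,
)

```text
time_s: 1.27
ee_pos: [0.3682, 0.1366, 0.2616]
eef_rot: [3.142, 0.0, 2.23]
force: [0.3, 0.8, 0.6]
grip_width: 0.0241
grip_force: 0.0
```

>>> carry_out(
  motion="0.0174 -0.0284 0 0 0 -2.79 190; 0.0174 -0.0284 0 0 0 -2.79 190; 0.0174 -0.0284 0 0 0 -2.79 190; 0.0174 -0.0284 0 0 0 -2.79 190; 0.0174 -0.0284 0 0 0 -2.79 190; 0.0174 -0.0284 0 0 0 -2.79 190; 0.0174 -0.0284 0 0 0 -2.79 190; 0.0174 -0.0284 0 0 0 -2.79 190; 0.0174 -0.0284 0 0 0 -2.79 190; 0.0174 -0.0284 0 0 0 -2.79 190; 0.0174 -0.0284 0 0 0 -2.79 190; 0.0174 -0.0284 0 0 0 -2.79 190; 0.0174 -0.0284 0 0 0 -2.79 190; 0.0174 -0.0284 0 0 0 -2.79 190; 0 0 0 0 0 0 190; 0 0 0 0 0 0 190",
)

```text
time_s: 2.6
ee_pos: [0.6114, -0.2604, 0.2596]
eef_rot: [-3.139, -0.001, 1.549]
force: [-0.1, 0.3, 0.1]
grip_width: 0.0241
grip_force: 0.0
```

```bash
python3 - <<'E'
from h import *
c=shot("wrist","w1");print(c["position"],c["attitude"])
c,P=load("w1");x,y,z=P[...,0],P[...,1],P[...,2]
hsv=cv2.cvtColor(c["pixels"],cv2.COLOR_RGB2HSV)
o=(x>.5)&(x<.68)&(y<-.235)&(y>-.3)&(z>.05)&(z<.19)&(hsv[...,0]<20)&(hsv[...,1]>110)
k,l,st,ce=cv2.connectedComponentsWithStats(o.astype(np.uint8))
for i in range(1,k):
    if st[i,4]>15: q=P[l==i];print("peg",ce[i],st[i,4],np.median(q,0).round(4),q.min(0).round(3),q.max(0).round(3))
E
```

```text
[ 0.61452873 -0.17840045  0.43978555] [-0.28194403  0.00139018 -0.02237763]
peg [306.7466443  193.05536913] 596 [ 0.6411 -0.2575  0.113 ] [ 0.634 -0.28   0.106] [ 0.649 -0.236  0.116]
peg [187.39962825 194.21561338] 538 [ 0.5229 -0.257   0.1102] [ 0.515 -0.278  0.104] [ 0.529 -0.236  0.113]
peg [226.20992366 189.78244275] 262 [ 0.5534 -0.2651  0.0588] [ 0.546 -0.279  0.053] [ 0.56  -0.252  0.061]
peg [205.39795918 207.08035714] 784 [ 0.5517 -0.2561  0.1628] [ 0.544 -0.279  0.155] [ 0.558 -0.235  0.166]
peg [275.32041344 206.80490956] 774 [ 0.6105 -0.2564  0.1642] [ 0.603 -0.28   0.157] [ 0.617 -0.236  0.167]
```

View pics/w1.png

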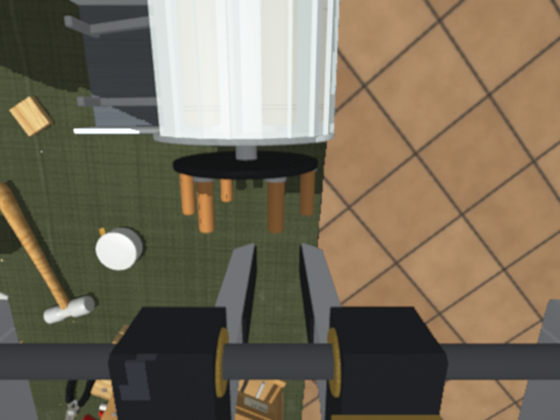

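>>> carry_out(
  motion="0 0.001 -0.019 0 0 0 190; 0 0 -0.019 0 0 0 190; 0 0 -0.019 0 0 0 190; 0 0 -0.019 0 0 0 190; 0 0 -0.019 0 0 0 190; 0 0 -0.019 0 0 0 190; 0 0 0 0 0 0 190",
)

```text
time_s: 3.23
ee_pos: [0.6099, -0.2566, 0.1443]
eef_rot: [-3.137, -0.002, 1.552]
force: [0.0, 1.1, -0.3]
grip_width: 0.0236
grip_force: 0.0
```

>>> carry_out(
  motion="-0.0037 0 0.002 0 0 0 190; -0.0038 0 0.0017 0 0 0 190; -0.0039 0 0.0014 0 0 0 190; -0.004 0 0.0012 0 0 0 190; -0.0041 0 0.0009 0 0 0 190; -0.0042 0 0.0006 0 0 0 190; -0.0042 0 0.0003 0 0 0 190; -0.0042 0 0 0 0 0 190; -0.0042 0 -0.0003 0 0 0 190; -0.0042 0 -0.0006 0 0 0 190; -0.0041 0 -0.0009 0 0 0 190; -0.004 0 -0.0012 0 0 0 190; -0.0039 0 -0.0014 0 0 0 190; -0.0038 0 -0.0017 0 0 0 190; -0.0037 0 -0.002 0 0 0 190; -0.0036 0 -0.0022 0 0 0 190; -0.0034 0 -0.0025 0 0 0 190; 0 0 0 0 0 0 190",
)

```text
time_s: 4.73
ee_pos: [0.5443, -0.2585, 0.1438]
eef_rot: [3.14, 0.001, 1.55]
force: [1.7, -1.0, 0.7]
grip_width: 0.024
grip_force: 1.0
```

>>> carry_out(
  motion="0 0 0.03 0 0 0 190; 0 0 0.03 0 0 0 190; 0 0 0.03 0 0 0 190; 0 0 0.03 0 0 0 190; -0.02 0.022 0.005 0 0 0 80; -0.02 0.022 0 0 0 0 80; -0.02 0.022 0 0 0 0 80; -0.02 0.022 0 0 0 0 80; -0.02 0.02 0 0 0 0 80; -0.02 0.02 0 0 0 0 80; 0 0 0 0 0 0 80",
)

```text
time_s: 5.65
ee_pos: [0.4219, -0.1281, 0.2687]
eef_rot: [3.141, 0.0, 1.552]
force: [-0.1, 0.9, 0.8]
grip_width: 0.0638
grip_force: 0.0
```

```bash
python3 - <<'E'
from h import *
a=shot("wrist","w2");b=shot("side","s2");print(ctrl.get_obs()["ee_pos"])
im=np.hstack([a["pixels"],b["pixels"][100:380,220:400].repeat(2,0).repeat(2,1)[:420]])[:,:,::-1]
cv2.imwrite("pics/v2.png",cv2.resize(im,(800,int(420*800/im.shape[1]))))
E
```

```text
[ 0.42405332 -0.130133    0.26865682]
```

View pics/v2.png

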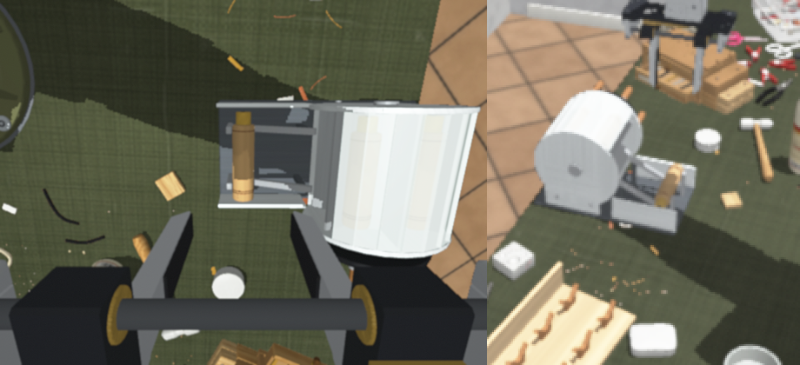

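```bash
cat >> h.py <<'E'
def handle(n,box=(.37,.47,-.2,-.06,.056,.09)):
    c,P=load(n);x,y,z=P[...,0],P[...,1],P[...,2];a=box
    hsv=cv2.cvtColor(c["pixels"],cv2.COLOR_RGB2HSV)
    o=(x>a[0])&(x<a[1])&(y>a[2])&(y<a[3])&(z>a[4]-.015)&(z<a[5])&(hsv[...,1]>70)&(hsv[...,0]<30)
    k,l,st,ce=cv2.connectedComponentsWithStats(o.astype(np.uint8))
    if k<2: return print("none")
    i=1+st[1:,4].argmax();q=P[l==i];h=hsv[l==i]
    print("handle",len(q),rect(q),q.min(0).round(4),q.max(0).round(4))
    for y0 in np.arange(q[:,1].min(),q[:,1].max(),.012):
        m=(q[:,1]>=y0)&(q[:,1]<y0+.012);print(y0.round(3),m.sum(),"x",np.percentile(q[m,0],[3,97]).round(4),"ztop",np.percentile(q[m,2],95).round(4),np.median(h[m],0))
E
python3 - <<'E'
from h import *
handle("w2");handle("s2")
E
```

```text
handle 2394 (array([ 425.1, -129.9]), array([127.2,  29. ]), 88.63) [ 0.4098 -0.1937  0.0423] [ 0.4404 -0.0663  0.0681]
-0.194 68 x [0.4117 0.4372] ztop 0.0661 [ 18. 113. 213.]
-0.182 226 x [0.4108 0.4373] ztop 0.0669 [ 17. 119. 201.]
-0.17 232 x [0.411  0.4374] ztop 0.0666 [ 18.  114.  224.5]
-0.158 249 x [0.4102 0.4387] ztop 0.0664 [ 18. 116. 138.]
-0.146 242 x [0.4117 0.4388] ztop 0.0665 [ 18. 116. 136.]
-0.134 245 x [0.4122 0.4389] ztop 0.0667 [ 18. 116. 134.]
-0.122 250 x [0.4124 0.439 ] ztop 0.0667 [ 18. 116. 122.]
-0.11 262 x [0.4117 0.4391] ztop 0.0667 [ 18. 116. 122.]
-0.098 273 x [0.412  0.4392] ztop 0.0667 [ 18. 116. 117.]
-0.086 214 x [0.4149 0.4369] ztop 0.0653 [ 21. 156. 122.]
-0.074 133 x [0.417  0.4362] ztop 0.0618 [ 22. 166. 124.]
handle 194 (array([ 422.1, -126.4]), array([117.8,  24.9]), 87.63) [ 0.4081 -0.1853  0.0417] [ 0.4361 -0.0677  0.0711]
-0.185 20 x [0.4099 0.4298] ztop 0.0692 [ 17.  89. 222.]
-0.173 15 x [0.4099 0.4317] ztop 0.0663 [ 20.  83. 240.]
-0.161 18 x [0.4096 0.4284] ztop 0.0674 [ 17.   92.5 203.5]
-0.149 17 x [0.4102 0.4292] ztop 0.0685 [ 16.  92. 154.]
-0.137 19 x [0.4104 0.4305] ztop 0.0693 [ 17.  92. 149.]
-0.125 17 x [0.4103 0.431 ] ztop 0.0685 [ 17.  91. 140.]
-0.113 19 x [0.4114 0.4327] ztop 0.0687 [ 17.  91. 138.]
-0.101 20 x [0.412  0.4332] ztop 0.0667 [ 16.   92.  134.5]
-0.089 29 x [0.4121 0.4348] ztop 0.068 [ 18.  96. 140.]
-0.077 20 x [0.4176 0.4314] ztop 0.0628 [ 20.  121.5 143.5]
```

```bash
python3 - <<'E'
from h import *
for n in("top0","s2","w2"):
    c,P=load(n);q=P[np.isfinite(P[...,0])&(P[...,1]<-.06)&(P[...,1]>-.19)&(P[...,0]>.45)&(P[...,0]<.53)]
    for z0 in np.arange(.06,.18,.01):
        m=(q[:,2]>=z0)&(q[:,2]<z0+.01)
        if m.sum()>3: print(n,z0.round(2),m.sum(),q[m,0].min().round(4),np.median(q[m,0]).round(4))
E
```

```text
top0 0.06 122 0.4775 0.5171
top0 0.07 48 0.4931 0.5104
top0 0.13 35 0.5032 0.5173
top0 0.14 60 0.5098 0.5189
top0 0.15 71 0.5167 0.5208
top0 0.16 189 0.5196 0.5267
s2 0.06 92 0.4703 0.5017
s2 0.07 63 0.493 0.5218
s2 0.08 13 0.5046 0.5163
s2 0.09 18 0.5022 0.5172
s2 0.1 18 0.5018 0.5144
s2 0.11 16 0.502 0.5105
s2 0.12 12 0.5053 0.5171
s2 0.13 44 0.505 0.5248
s2 0.14 54 0.5079 0.5192
s2 0.15 18 0.5159 0.5221
s2 0.16 90 0.5189 0.5255
s2 0.17 5 0.5269 0.5291
w2 0.06 1007 0.4765 0.5202
w2 0.07 803 0.4974 0.5262
w2 0.1 6 0.5016 0.502
w2 0.11 9 0.5025 0.5029
w2 0.12 14 0.5032 0.5045
w2 0.13 772 0.5056 0.5246
w2 0.14 686 0.5095 0.5193
w2 0.15 218 0.5148 0.5211
w2 0.16 1944 0.5191 0.5258
```

>>> carry_out(
  motion="0.001 0.001 -0.029 0 -5 0 80; 0.001 0 -0.029 0 -5 0 80; 0.001 0 -0.029 0 0 0 80; 0.001 0 -0.029 0 0 0 80; 0 0 -0.029 0 0 0 80; 0 0 -0.029 0 0 0 80; 0 0 -0.029 0 0 0 80; 0 0 -0.028 0 0 0 80; 0 0 0 0 0 0 80; 0 0 0 0 0 0 255; 0 0 0 0 0 0 255; 0 0 0 0 0 0 255; 0 0 0 0 0 0 255; 0 0 0 0 0 0 255",
  grip_force=25,
)

```text
time_s: 6.92
ee_pos: [0.429, -0.1297, 0.0378]
eef_rot: [2.965, -0.003, 1.551]
force: [-0.7, 0.3, 0.8]
grip_width: 0.035
grip_force: 0.5
```

>>> carry_out(
  motion="0 0 0 0 0 0 255; 0 0 0 0 0 0 255; 0 0 0 0 0 0 255; 0 0 0.02 0 0 0 255; 0 0 0.02 0 0 0 255; 0 0 0.03 0 0 0 255; 0 0 0.04 0 0 0 255; 0 0 0.04 0 0 0 255; 0 0 0.03 0 0 0 255",
)

```text
time_s: 7.67
ee_pos: [0.4285, -0.1294, 0.2202]
eef_rot: [2.965, -0.002, 1.551]
force: [0.7, -0.6, -0.8]
grip_width: 0.0295
grip_force: 25.0
```

```bash
cat >> h.py <<'E'
def rack(n):
    c,P=load(n);x,y,z=P[...,0],P[...,1],P[...,2]
    hsv=cv2.cvtColor(c["pixels"],cv2.COLOR_RGB2HSV)
    o=(x>.37)&(x<.68)&(y>.06)&(y<.5)&(z>.005)&(z<.075)&(hsv[...,1]>25)
    k,l,st,ce=cv2.connectedComponentsWithStats(o.astype(np.uint8))
    i=1+st[1:,4].argmax();q=P[l==i];C,S,A=rect(q);b=rect(q[q[:,2]>.05])
    a=np.radians(A if S[0]>S[1] else A-90)  # direction of rack y
    Y=np.array([np.cos(a),np.sin(a)]);X=np.array([Y[1],-Y[0]])
    print("rack",C,S,A,"board",b,"yaw",np.degrees(a)-90)
    O=C-5*X;O2=b[0]-76*X
    print("origin",O,O2)
    for i in range(4): print("cradle",i,(O+(72*i-108)*Y).round(1))
E
python3 - <<'E'
from h import *
shot("top","t3");rack("t3");o=ctrl.get_obs();print(o["ee_pos"],o["grip_width"],o["grip_force"],o["eef_rot"])
E
```

```text
rack [508.8 288.5] [291.5 155.2] 77.15 board (array([575.4, 273.4]), array([291.4,   8.3]), 77.22) yaw -12.849999999999994
origin [503.92522177 289.61199696] [501.30337094 290.30235375]
cradle 0 [479.9 184.3]
cradle 1 [495.9 254.5]
cradle 2 [511.9 324.7]
cradle 3 [527.9 394.9]
[ 0.43019202 -0.13011724  0.22508383] 0.02920106401109343 24.99977320432663 [2.95826878e+00 6.36228349e-05 1.55074691e+00]
```

>>> carry_out(
  motion="0 0 0.01 0 5 0 255; 0 0 0 0 4.9 0 255; 0.0028 0.0185 0 0 0 -5.98 255; 0.0028 0.0185 0 0 0 -5.98 255; 0.0028 0.0185 0 0 0 -5.98 255; 0.0028 0.0185 0 0 0 -5.98 255; 0.0028 0.0185 0 0 0 -5.98 255; 0.0028 0.0185 0 0 0 -5.98 255; 0.0028 0.0185 0 0 0 -5.98 255; 0.0028 0.0185 0 0 0 -5.98 255; 0.0028 0.0185 0 0 0 -5.98 255; 0.0028 0.0185 0 0 0 -5.98 255; 0.0028 0.0185 0 0 0 -5.98 255; 0.0028 0.0185 0 0 0 -5.98 255; 0.0028 0.0185 0 0 0 -5.98 255; 0.0028 0.0185 0 0 0 -5.98 255; 0.0028 0.0185 0 0 0 -5.98 255; 0.0028 0.0185 0 0 0 -5.98 255; 0.0028 0.0185 0 0 0 -5.98 255; 0 0 0 0 0 0 255",
)

```text
time_s: 9.38
ee_pos: [0.4759, 0.1873, 0.2262]
eef_rot: [3.14, 0.001, -0.229]
force: [-0.8, -0.4, -0.7]
grip_width: 0.0295
grip_force: 25.0
```

```bash
python3 - <<'E'
from h import *
shot("wrist","w4");shot("top","t4");rack("t4");rack("w4");o=ctrl.get_obs();print(o["ee_pos"],o["grip_width"],np.degrees(o["eef_rot"]),o["qpos"])
E
```

```text
rack [589.6 355.6] [ 64.2 161.3] 12.39 board (array([591.4, 343. ]), array([146.8,   8.2]), 77.17) yaw -167.61
origin [594.48354871 356.67282431] [665.62994038 359.30692954]
cradle 0 [571.3 462.2]
cradle 1 [586.8 391.8]
cradle 2 [602.2 321.5]
cradle 3 [617.7 251.2]
rack [507.8 289. ] [289.9 150.1] 77.16 board (array([577.1, 273.4]), array([289.3,   8. ]), 77.12) yaw -12.840000000000003
origin [502.92502777 290.11114613] [503.00042205 290.2894212 ]
cradle 0 [478.9 184.8]
cradle 1 [494.9 255. ]
cradle 2 [510.9 325.2]
cradle 3 [526.9 395.4]
[0.47577863 0.18513615 0.22628681] 0.02942342426017064 [ 1.79870627e+02  3.20321408e-02 -1.26223268e+01] [ 3.00235696e-01  1.96426660e-01  1.60080406e+00 -1.72425861e-03
  1.34597027e+00  2.09171831e+00]
```

View pics/w4.png

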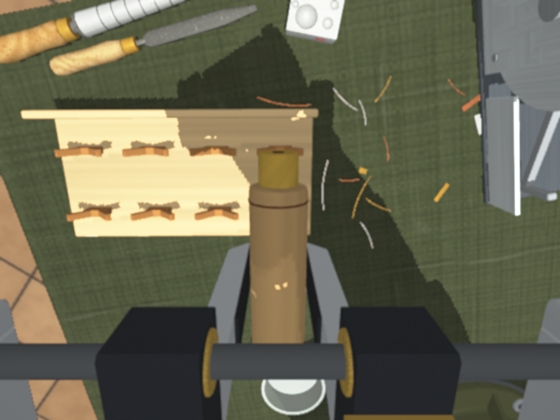

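>>> carry_out(
  motion="0.002 0 -0.03 0 0 0 255; 0 0 -0.03 0 0 0 255; 0 0 -0.03 0 0 0 255; 0 0 -0.03 0 0 0 255; 0 0 -0.03 0 0 0 255; 0 0 -0.025 0 0 0 255; 0 0 -0.012 0 0 0 255; 0 0 -0.006 0 0 0 255; 0 0 -0.002 0 0 0 255; 0 0 0 0 0 0 255",
)

```text
time_s: 10.32
ee_pos: [0.4783, 0.1847, 0.0321]
eef_rot: [3.14, -0.0, -0.223]
force: [-0.8, -0.2, -0.7]
grip_width: 0.0294
grip_force: 25.0
```

>>> carry_out(
  motion="0 0 -0.002 0 0 0 255; 0 0 -0.001 0 0 0 255; 0 0 0 0 0 0 255; 0 0 0 0 0 0 110; 0 0 0 0 0 0 110; 0 0 0 0 0 0 110; 0 0 0.01 0 0 0 110; 0 0 0.03 0 0 0 110; 0 0 0.04 0 0 0 110; 0 0 0.04 0 0 0 110; 0 0 0.04 0 0 0 110; 0 0 0.04 0 0 0 110; 0 0 0.03 0 0 0 110",
)

```text
time_s: 11.4
ee_pos: [0.4779, 0.1851, 0.2633]
eef_rot: [-3.141, -0.003, -0.224]
force: [0.8, -0.3, 0.1]
grip_width: 0.0535
grip_force: 0.0
```

```bash
python3 - <<'E'
from h import *
shot("wrist","w5");shot("top","t5");rack("w5");o=ctrl.get_obs();print(o["ee_pos"],o["grip_width"],np.degrees(o["eef_rot"]))
c,P=load("w5");x,y,z=P[...,0],P[...,1],P[...,2]
d=np.array([.9750,-.2222]);r=(x-.503)*d[0]+(y-.2903)*d[1];s=-(x-.503)*d[1]+(y-.2903)*d[0]
m=(abs(s+.108)<.03)&(abs(r)<.07)&(z>.046)&(z<.075)
print("handle in rack frame",np.percentile(r[m],[1,99]),np.percentile(s[m],[1,99]),np.percentile(z[m],98))
E
```

```text
rack [507.8 289.1] [290.  149.3] 77.14 board (array([514.3, 287.8]), array([289.1, 136.1]), 77.14) yaw -12.86
origin [502.92541593 290.21284775] [440.20632209 304.7152858 ]
cradle 0 [478.9 184.9]
cradle 1 [494.9 255.1]
cradle 2 [510.9 325.3]
cradle 3 [527.  395.5]
[0.47922571 0.18550634 0.26478836] 0.053559686042671785 [-179.83715115   -0.45380765  -12.82677703]
handle in rack frame [-0.05502259  0.0611876 ] [-0.12192119 -0.0943542 ] 0.05849107612814699
```

>>> carry_out(
  motion="0.0073 -0.0247 0 0 0 5.64 190; 0.0073 -0.0247 0 0 0 5.64 190; 0.0073 -0.0247 0 0 0 5.64 190; 0.0073 -0.0247 0 0 0 5.64 190; 0.0073 -0.0247 0 0 0 5.64 190; 0.0073 -0.0247 0 0 0 5.64 190; 0.0073 -0.0247 0 0 0 5.64 190; 0.0073 -0.0247 0 0 0 5.64 190; 0.0073 -0.0247 0 0 0 5.64 190; 0.0073 -0.0247 0 0 0 5.64 190; 0.0073 -0.0247 0 0 0 5.64 190; 0.0073 -0.0247 0 0 0 5.64 190; 0.0073 -0.0247 0 0 0 5.64 190; 0.0073 -0.0247 0 0 0 5.64 190; 0.0073 -0.0247 0 0 0 5.64 190; 0.0073 -0.0247 0 0 0 5.64 190; 0.0073 -0.0247 0 0 0 5.64 190; 0.0073 -0.0247 0 0 0 5.64 190; 0 0 0 0 0 0 190; 0 0 0 0 0 0 190",
)

```text
time_s: 13.17
ee_pos: [0.6091, -0.2603, 0.2577]
eef_rot: [3.141, -0.001, 1.546]
force: [-0.9, 0.9, -0.1]
grip_width: 0.0242
grip_force: 0.0
```

```bash
cat >> h.py <<'E'
def pegs(n):
    c,P=load(n);x,y,z=P[...,0],P[...,1],P[...,2];hsv=cv2.cvtColor(c["pixels"],cv2.COLOR_RGB2HSV)
    o=(x>.5)&(x<.68)&(y<-.235)&(y>-.3)&(z>.05)&(z<.19)&(hsv[...,0]<20)&(hsv[...,1]>110)
    k,l,st,ce=cv2.connectedComponentsWithStats(o.astype(np.uint8))
    for i in range(1,k):
        if st[i,4]>15: q=P[l==i];print("peg",st[i,4],np.median(q,0).round(4))
    o=ctrl.get_obs();print(o["time_s"],o["ee_pos"],o["grip_width"],np.degrees(o["eef_rot"]))
E
python3 - <<'E'
from h import *
shot("wrist","w6");pegs("w6")
E
```

```text
peg 603 [ 0.6409 -0.2573  0.114 ]
peg 1320 [ 0.546  -0.2563  0.1602]
peg 259 [ 0.5545 -0.2649  0.0581]
peg 825 [ 0.6097 -0.2578  0.1647]
13.2167 [ 0.60911087 -0.25931347  0.25815469] 0.023453891573844518 [ 1.79958609e+02 -4.03529292e-02  8.85728115e+01]
```

>>> carry_out(
  motion="0.001 0.001 -0.019 0 0 0 190; 0 0 -0.019 0 0 0 190; 0 0 -0.019 0 0 0 190; 0 0 -0.019 0 0 0 190; 0 0 -0.019 0 0 0 190; 0 0 -0.018 0 0 0 190; 0 0 0 0 0 0 190",
)

```text
time_s: 13.8
ee_pos: [0.6091, -0.2566, 0.1423]
eef_rot: [-3.138, -0.002, 1.548]
force: [-0.6, 0.3, 0.4]
grip_width: 0.0241
grip_force: 0.0
```

>>> carry_out(
  motion="-0.0037 0 0.002 0 0 0 190; -0.0038 0 0.0017 0 0 0 190; -0.0039 0 0.0014 0 0 0 190; -0.004 0 0.0012 0 0 0 190; -0.0041 0 0.0009 0 0 0 190; -0.0042 0 0.0006 0 0 0 190; -0.0042 0 0.0003 0 0 0 190; -0.0042 0 0 0 0 0 190; -0.0042 0 -0.0003 0 0 0 190; -0.0042 0 -0.0006 0 0 0 190; -0.0041 0 -0.0009 0 0 0 190; -0.004 0 -0.0012 0 0 0 190; -0.0039 0 -0.0014 0 0 0 190; -0.0038 0 -0.0017 0 0 0 190; -0.0037 0 -0.002 0 0 0 190; -0.0036 0 -0.0022 0 0 0 190; -0.0034 0 -0.0025 0 0 0 190; 0 0 0 0 0 0 190",
)

```text
time_s: 15.3
ee_pos: [0.5425, -0.2584, 0.1403]
eef_rot: [3.141, -0.001, 1.548]
force: [-0.5, 0.0, 0.5]
grip_width: 0.024
grip_force: 0.0
```

>>> carry_out(
  motion="0 0 0.03 0 0 0 190; 0 0 0.03 0 0 0 190; 0 0 0.03 0 0 0 190; 0 0 0.03 0 0 0 190; -0.02 0.022 0.005 0 0 0 80; -0.02 0.022 0 0 0 0 80; -0.02 0.022 0 0 0 0 80; -0.02 0.022 0 0 0 0 80; -0.02 0.02 0 0 0 0 80; -0.018 0.02 0 0 0 0 80; 0 0 0 0 0 0 80; 0 0 0 0 0 0 80",
)

```text
time_s: 16.3
ee_pos: [0.4249, -0.1301, 0.2663]
eef_rot: [3.14, 0.0, 1.549]
force: [1.8, 0.2, 0.7]
grip_width: 0.0644
grip_force: 0.0
```

```bash
python3 - <<'E'
from h import *
shot("wrist","w7");handle("w7");o=ctrl.get_obs();print(o["ee_pos"],np.degrees(o["eef_rot"]))
E
```

```text
handle 2472 (array([ 425. , -129.4]), array([128. ,  30.3]), 88.78) [ 0.4092 -0.1934  0.0421] [ 0.4405 -0.0654  0.0688]
-0.193 53 x [0.4113 0.4365] ztop 0.0661 [ 18. 109. 218.]
-0.181 227 x [0.4104 0.4379] ztop 0.0667 [ 17. 119. 197.]
-0.169 241 x [0.4107 0.438 ] ztop 0.0667 [ 18. 116. 217.]
-0.157 245 x [0.4112 0.4396] ztop 0.0666 [ 18. 116. 137.]
-0.145 251 x [0.4117 0.4397] ztop 0.0666 [ 18. 116. 135.]
-0.133 257 x [0.4121 0.4398] ztop 0.0666 [ 18. 116. 135.]
-0.121 268 x [0.4123 0.44  ] ztop 0.0666 [ 18. 116. 133.]
-0.109 279 x [0.4116 0.4401] ztop 0.0666 [ 18. 115. 132.]
-0.097 283 x [0.412  0.4403] ztop 0.0668 [ 18. 116. 126.]
-0.085 227 x [0.4145 0.438 ] ztop 0.0654 [ 21. 133. 125.]
-0.073 141 x [0.4171 0.4361] ztop 0.062 [ 22. 166. 127.]
[ 0.42536615 -0.13064562  0.26610979] [1.79918180e+02 1.23579963e-02 8.87060363e+01]
```

>>> carry_out(
  motion="0.001 0.001 -0.029 0 -5 0 80; 0.001 0 -0.029 0 -5 0 80; 0.001 0 -0.029 0 0 0 80; 0 0 -0.029 0 0 0 80; 0 0 -0.029 0 0 0 80; 0 0 -0.029 0 0 0 80; 0 0 -0.028 0 0 0 80; 0 0 -0.028 0 0 0 80; 0 0 0 0 0 0 80; 0 0 0 0 0 0 255; 0 0 0 0 0 0 255; 0 0 0 0 0 0 255; 0 0 0 0 0 0 255; 0 0 0 0 0 0 255; 0 0 0 0 0 0 255; 0 0 0 0 0 0 255; 0 0 0 0 0 0 255; 0 0 0 0 0 0 255",
  grip_force=25,
)

```text
time_s: 17.85
ee_pos: [0.4287, -0.1297, 0.0367]
eef_rot: [2.964, -0.004, 1.548]
force: [-3.1, -0.1, 7.9]
grip_width: 0.0293
grip_force: 25.0
```

>>> carry_out(
  motion="0 0 0.02 0 0 0 255; 0 0 0.02 0 0 0 255; 0 0 0.03 0 0 0 255; 0 0 0.04 0 0 0 255; 0 0 0.04 0 0 0 255; 0 0 0.04 0 5 0 255; 0 0 0 0 5 0 255; 0 0 0 0 0 0 255",
)

```text
time_s: 18.52
ee_pos: [0.4298, -0.1298, 0.2281]
eef_rot: [3.14, 0.002, 1.548]
force: [0.2, -0.8, -2.1]
grip_width: 0.0291
grip_force: 25.0
```

```bash
python3 - <<'E'
from h import *
shot("top","t8");rack("t8");o=ctrl.get_obs();print(o["ee_pos"],o["grip_width"],np.degrees(o["eef_rot"]))
E
```

```text
rack [506.2 288.7] [295.7 150.1] 77.13 board (array([512.6, 287.3]), array([289.3, 137. ]), 76.99) yaw -12.870000000000005
origin [501.32561023 289.81369851] [438.50927549 304.22821733]
cradle 0 [477.3 184.5]
cradle 1 [493.3 254.7]
cradle 2 [509.3 324.9]
cradle 3 [525.4 395.1]
[ 0.42910622 -0.12937888  0.22611293] 0.029395699165953693 [1.79865723e+02 3.69140294e-03 8.87403225e+01]
```

>>> carry_out(
  motion="0.0036 0.0214 0 0 0 -5.64 255; 0.0036 0.0214 0 0 0 -5.64 255; 0.0036 0.0214 0 0 0 -5.64 255; 0.0036 0.0214 0 0 0 -5.64 255; 0.0036 0.0214 0 0 0 -5.64 255; 0.0036 0.0214 0 0 0 -5.64 255; 0.0036 0.0214 0 0 0 -5.64 255; 0.0036 0.0214 0 0 0 -5.64 255; 0.0036 0.0214 0 0 0 -5.64 255; 0.0036 0.0214 0 0 0 -5.64 255; 0.0036 0.0214 0 0 0 -5.64 255; 0.0036 0.0214 0 0 0 -5.64 255; 0.0036 0.0214 0 0 0 -5.64 255; 0.0036 0.0214 0 0 0 -5.64 255; 0.0036 0.0214 0 0 0 -5.64 255; 0.0036 0.0214 0 0 0 -5.64 255; 0.0036 0.0214 0 0 0 -5.64 255; 0.0036 0.0214 0 0 0 -5.64 255; 0 0 0 0 0 0 255; 0 0 0 0 0 0 255",
)

```text
time_s: 20.23
ee_pos: [0.4926, 0.2559, 0.2247]
eef_rot: [3.14, 0.001, -0.221]
force: [-0.1, -0.5, -1.0]
grip_width: 0.0295
grip_force: 25.0
```

```bash
cat >> h.py <<'E'
def inrack(n,O,yaw):
    c,P=load(n);x,y,z=P[...,0],P[...,1],P[...,2];a=np.radians(yaw);d=np.array([np.cos(a),np.sin(a)])
    r=(x-O[0])*d[0]+(y-O[1])*d[1];s=-(x-O[0])*d[1]+(y-O[1])*d[0]
    for i in range(4):
        m=(abs(s+.108-.072*i)<.03)&(abs(r)<.069)&(z>.046)&(z<.075)
        if m.sum()>200: print("cradle",i,m.sum(),"r",np.percentile(r[m],[1,99]).round(4),"s",np.percentile(s[m],[1,99]).round(4),"z",np.percentile(z[m],98).round(4))
E
python3 - <<'E'
from h import *
shot("wrist","w8");rack("w8");o=ctrl.get_obs();print(o["ee_pos"],o["grip_width"],np.degrees(o["eef_rot"]));inrack("w8",(.503,.2902),-12.85)
E
```

```text
rack [508.2 288.7] [290.  149.5] 77.25 board (array([514.2, 287.6]), array([289.1, 136.6]), 77.04) yaw -12.75
origin [503.3232884  289.80348718] [440.07398364 304.37300506]
cradle 0 [479.5 184.5]
cradle 1 [495.4 254.7]
cradle 2 [511.3 324.9]
cradle 3 [527.2 395.1]
[0.49266721 0.25523773 0.22497305] 0.0291222248175531 [ 1.79889013e+02  5.61610042e-02 -1.26880169e+01]
cradle 0 2795 r [-0.0548  0.061 ] s [-0.121  -0.0938] z 0.0584
```

>>> carry_out(
  motion="0.002 0 -0.03 0 0 0 255; 0 0 -0.03 0 0 0 255; 0 0 -0.03 0 0 0 255; 0 0 -0.03 0 0 0 255; 0 0 -0.03 0 0 0 255; 0 0 -0.025 0 0 0 255; 0 0 -0.011 0 0 0 255; 0 0 -0.006 0 0 0 255; 0 0 -0.003 0 0 0 255; 0 0 -0.001 0 0 0 255; 0 0 0 0 0 0 255; 0 0 0 0 0 0 110; 0 0 0 0 0 0 110; 0 0 0 0 0 0 110; 0 0 0.01 0 0 0 110; 0 0 0.03 0 0 0 110; 0 0 0.04 0 0 0 110; 0 0 0.04 0 0 0 110; 0 0 0.04 0 0 0 110; 0 0 0.04 0 0 0 110",
)

```text
time_s: 21.95
ee_pos: [0.4947, 0.2555, 0.2332]
eef_rot: [3.14, -0.001, -0.224]
force: [0.8, 0.5, 0.2]
grip_width: 0.0534
grip_force: 0.0
```

```bash
python3 - <<'E'
from h import *
shot("wrist","w9");o=ctrl.get_obs();print(o["ee_pos"],o["grip_width"],np.degrees(o["eef_rot"]));inrack("w9",(.503,.2902),-12.85)
E
```

```text
[0.49686721 0.25649363 0.24164273] 0.05358823641021457 [-179.6888485    -0.56204117  -12.81938683]
cradle 0 2663 r [-0.055  0.061] s [-0.121  -0.0939] z 0.0583
cradle 1 2710 r [-0.0519  0.064 ] s [-0.05  -0.022] z 0.0584
```

>>> carry_out(
  motion="0.006 -0.027 0.003 0 0 5.35 190; 0.006 -0.027 0.003 0 0 5.35 190; 0.006 -0.027 0.003 0 0 5.35 190; 0.006 -0.027 0.003 0 0 5.35 190; 0.006 -0.027 0.003 0 0 5.35 190; 0.006 -0.027 0.003 0 0 5.35 190; 0.006 -0.027 0.003 0 0 5.35 190; 0.006 -0.027 0 0 0 5.35 190; 0.006 -0.027 0 0 0 5.35 190; 0.006 -0.027 0 0 0 5.35 190; 0.006 -0.027 0 0 0 5.35 190; 0.006 -0.027 0 0 0 5.35 190; 0.006 -0.027 0 0 0 5.35 190; 0.006 -0.027 0 0 0 5.35 190; 0.006 -0.027 0 0 0 5.35 190; 0.006 -0.027 0 0 0 5.35 190; 0.006 -0.027 0 0 0 5.35 190; 0.006 -0.027 0 0 0 5.35 190; 0.006 -0.027 0 0 0 5.35 190; 0 0 0 0 0 0 190",
)

```text
time_s: 23.67
ee_pos: [0.6089, -0.2614, 0.2508]
eef_rot: [3.14, 0.0, 1.553]
force: [-0.9, -1.0, 0.5]
grip_width: 0.0237
grip_force: 0.0
```

```bash
python3 - <<'E'
from h import *
shot("wrist","w10");pegs("w10")
E
```

```text
peg 636 [ 0.6409 -0.2576  0.1162]
peg 1303 [ 0.5448 -0.2566  0.1593]
peg 989 [ 0.6084 -0.2586  0.1653]
peg 261 [ 0.5564 -0.2651  0.0574]
23.7167 [ 0.60890308 -0.2593244   0.25084611] 0.023800939409572522 [ 1.79921515e+02 -4.44076606e-03  8.87364990e+01]
```

>>> carry_out(
  motion="0 0.001 -0.018 0 0 0 190; 0 0 -0.018 0 0 0 190; 0 0 -0.018 0 0 0 190; 0 0 -0.018 0 0 0 190; 0 0 -0.018 0 0 0 190; 0 0 -0.016 0 0 0 190; 0 0 0 0 0 0 190",
)

```text
time_s: 24.3
ee_pos: [0.6081, -0.2548, 0.1423]
eef_rot: [-3.139, -0.002, 1.55]
force: [-0.7, -0.6, -1.2]
grip_width: 0.024
grip_force: 0.0
```

>>> carry_out(
  motion="-0.0037 0 0.002 0 0 0 190; -0.0038 0 0.0017 0 0 0 190; -0.0039 0 0.0014 0 0 0 190; -0.004 0 0.0012 0 0 0 190; -0.0041 0 0.0009 0 0 0 190; -0.0042 0 0.0006 0 0 0 190; -0.0042 0 0.0003 0 0 0 190; -0.0042 0 0 0 0 0 190; -0.0042 0 -0.0003 0 0 0 190; -0.0042 0 -0.0006 0 0 0 190; -0.0041 0 -0.0009 0 0 0 190; -0.004 0 -0.0012 0 0 0 190; -0.0039 0 -0.0014 0 0 0 190; -0.0038 0 -0.0017 0 0 0 190; -0.0037 0 -0.002 0 0 0 190; -0.0036 0 -0.0022 0 0 0 190; -0.003 0 -0.0022 0 0 0 190; 0 0 0 0 0 0 190",
)

```text
time_s: 25.8
ee_pos: [0.5418, -0.2563, 0.14]
eef_rot: [3.141, -0.0, 1.55]
force: [0.2, -0.6, -0.3]
grip_width: 0.024
grip_force: 0.0
```

>>> carry_out(
  motion="0 0 0.03 0 0 0 190; 0 0 0.03 0 0 0 190; 0 0 0.03 0 0 0 190; 0 0 0.03 0 0 0 190; -0.02 0.022 0.005 0 0 0 80; -0.02 0.022 0 0 0 0 80; -0.02 0.022 0 0 0 0 80; -0.02 0.022 0 0 0 0 80; -0.02 0.02 0 0 0 0 80; -0.018 0.02 0 0 0 0 80; 0 0 0 0 0 0 80; 0 0 0 0 0 0 80",
)

```text
time_s: 26.8
ee_pos: [0.4241, -0.1279, 0.2659]
eef_rot: [3.14, 0.0, 1.551]
force: [0.5, 0.2, -0.4]
grip_width: 0.0646
grip_force: 0.0
```

```bash
python3 - <<'E'
from h import *
shot("wrist","w11");handle("w11");o=ctrl.get_obs();print(o["ee_pos"],np.degrees(o["eef_rot"]))
shot("top","t11");rack("t11");pegs("t11")
E
```

```text
handle 2460 (array([ 425.7, -124.2]), array([119.6,  29.1]), 88.22) [ 0.4093 -0.1837  0.0481] [ 0.4409 -0.0643  0.0681]
-0.184 217 x [0.4102 0.4372] ztop 0.0665 [ 18. 116. 216.]
-0.172 239 x [0.4112 0.4386] ztop 0.0668 [ 18. 117. 209.]
-0.16 247 x [0.4104 0.4388] ztop 0.0665 [ 18. 116. 158.]
-0.148 250 x [0.4107 0.4388] ztop 0.0667 [ 18. 116. 133.]
-0.136 247 x [0.4123 0.4389] ztop 0.0669 [ 18. 116. 130.]
-0.124 267 x [0.4125 0.4391] ztop 0.0667 [ 18. 116. 125.]
-0.112 277 x [0.4119 0.4405] ztop 0.0666 [ 18. 116. 122.]
-0.1 271 x [0.4122 0.4394] ztop 0.0666 [ 18. 116. 121.]
-0.088 256 x [0.4136 0.4394] ztop 0.0665 [ 18. 118. 119.]
-0.076 189 x [0.4173 0.4352] ztop 0.0619 [ 22. 166. 125.]
[ 0.42458551 -0.12845225  0.26577314] [1.79911442e+02 1.38762903e-02 8.88355089e+01]
rack [508.4 288.4] [291.  154.4] 77.2 board (array([512.5, 287. ]), array([288.9, 137.2]), 77.06) yaw -12.799999999999997
origin [503.52425323 289.50774249] [438.38864907 303.83768582]
cradle 0 [479.6 184.2]
cradle 1 [495.5 254.4]
cradle 2 [511.5 324.6]
cradle 3 [527.5 394.8]
peg 80 [ 0.6388 -0.2598  0.1153]
peg 119 [ 0.6047 -0.2624  0.1636]
peg 105 [ 0.5442 -0.2563  0.1583]
peg 96 [ 0.5191 -0.2567  0.1038]
26.9 [ 0.42483717 -0.1287281   0.26558593] 0.06482915002701732 [1.79925362e+02 3.61289000e-03 8.88112630e+01]
```

>>> carry_out(
  motion="0.002 0.002 -0.029 0 -5 0 80; 0.001 0.002 -0.029 0 -5 0 80; 0.001 0 -0.029 0 0 0 80; 0 0 -0.029 0 0 0 80; 0 0 -0.029 0 0 0 80; 0 0 -0.029 0 0 0 80; 0 0 -0.028 0 0 0 80; 0 0 -0.028 0 0 0 80; 0 0 0 0 0 0 80; 0 0 0 0 0 0 255; 0 0 0 0 0 0 255; 0 0 0 0 0 0 255; 0 0 0 0 0 0 255; 0 0 0 0 0 0 255; 0 0 0 0 0 0 255; 0 0 0 0 0 0 255; 0 0 0 0 0 0 255; 0 0 0 0 0 0 255",
  grip_force=25,
)

```text
time_s: 28.4
ee_pos: [0.4289, -0.1244, 0.0363]
eef_rot: [2.964, -0.003, 1.551]
force: [-3.6, 0.6, 8.4]
grip_width: 0.0294
grip_force: 25.0
```

>>> carry_out(
  motion="0 0 0.02 0 0 0 255; 0 0 0.02 0 0 0 255; 0 0 0.03 0 0 0 255; 0 0 0.04 0 0 0 255; 0 0 0.04 0 0 0 255; 0 0 0.04 0 5 0 255; 0 0 0 0 5 0 255; 0 0 0 0 0 0 255",
)

```text
time_s: 29.07
ee_pos: [0.43, -0.1246, 0.2277]
eef_rot: [3.14, 0.002, 1.55]
force: [0.4, 0.3, -2.0]
grip_width: 0.0298
grip_force: 25.0
```

>>> carry_out(
  motion="0.0043 0.0237 0 0 0 -5.35 255; 0.0043 0.0237 0 0 0 -5.35 255; 0.0043 0.0237 0 0 0 -5.35 255; 0.0043 0.0237 0 0 0 -5.35 255; 0.0043 0.0237 0 0 0 -5.35 255; 0.0043 0.0237 0 0 0 -5.35 255; 0.0043 0.0237 0 0 0 -5.35 255; 0.0043 0.0237 0 0 0 -5.35 255; 0.0043 0.0237 0 0 0 -5.35 255; 0.0043 0.0237 0 0 0 -5.35 255; 0.0043 0.0237 0 0 0 -5.35 255; 0.0043 0.0237 0 0 0 -5.35 255; 0.0043 0.0237 0 0 0 -5.35 255; 0.0043 0.0237 0 0 0 -5.35 255; 0.0043 0.0237 0 0 0 -5.35 255; 0.0043 0.0237 0 0 0 -5.35 255; 0.0043 0.0237 0 0 0 -5.35 255; 0.0043 0.0237 0 0 0 -5.35 255; 0.0043 0.0237 0 0 0 -5.35 255; 0 0 0 0 0 0 255",
)

```text
time_s: 30.73
ee_pos: [0.5098, 0.3289, 0.2239]
eef_rot: [3.14, 0.001, -0.228]
force: [-0.6, 0.6, -1.1]
grip_width: 0.0294
grip_force: 25.0
```

```bash
python3 - <<'E'
from h import *
shot("wrist","w12");rack("w12");o=ctrl.get_obs();print(o["ee_pos"],o["grip_width"],np.degrees(o["eef_rot"]),o["qpos"]);inrack("w12",(.503,.2902),-12.85)
E
```

```text
rack [507.7 289.3] [290.4 150. ] 76.93 board (array([514.5, 288.1]), array([289.6, 136.1]), 76.92) yaw -13.069999999999993
origin [502.82952746 290.43070652] [440.46881738 305.28673909]
cradle 0 [478.4 185.2]
cradle 1 [494.7 255.4]
cradle 2 [511.  325.5]
cradle 3 [527.3 395.6]
[0.50972475 0.3272377  0.22396556] 0.029404131988663974 [ 1.79895893e+02  7.59382878e-02 -1.27499463e+01] [ 5.10470260e-01  4.14384978e-01  1.32382790e+00 -4.69940086e-04
  1.40558054e+00  2.30387172e+00]
cradle 0 2865 r [-0.0548  0.0609] s [-0.1206 -0.0937] z 0.0582
cradle 1 2858 r [-0.0519  0.0641] s [-0.0495 -0.0218] z 0.0583
```

>>> carry_out(
  motion="0.001 0 -0.03 0 0 0 255; 0 0 -0.03 0 0 0 255; 0 0 -0.03 0 0 0 255; 0 0 -0.03 0 0 0 255; 0 0 -0.03 0 0 0 255; 0 0 -0.025 0 0 0 255; 0 0 -0.01 0 0 0 255; 0 0 -0.006 0 0 0 255; 0 0 -0.003 0 0 0 255; 0 0 -0.001 0 0 0 255; 0 0 0 0 0 0 255; 0 0 0 0 0 0 110; 0 0 0 0 0 0 110; 0 0 0 0 0 0 110; 0 0 0.01 0 0 0 110; 0 0 0.03 0 0 0 110; 0 0 0.04 0 0 0 110; 0 0 0.04 0 0 0 110; 0 0 0.04 0 0 0 110; 0 0 0.04 0 0 0 110",
)

```text
time_s: 32.45
ee_pos: [0.5109, 0.3258, 0.2339]
eef_rot: [3.141, -0.001, -0.224]
force: [1.5, 0.5, -0.1]
grip_width: 0.0533
grip_force: 0.0
```

```bash
python3 - <<'E'
from h import *
shot("wrist","w13");o=ctrl.get_obs();print(o["ee_pos"],o["grip_width"],np.degrees(o["eef_rot"]));inrack("w13",(.503,.2902),-12.85)
E
```

```text
[0.51281108 0.32689231 0.24269293] 0.05362489690751084 [-179.62857489   -0.52959601  -12.82272591]
cradle 0 2699 r [-0.055  0.061] s [-0.1206 -0.0937] z 0.0583
cradle 1 2694 r [-0.0523  0.064 ] s [-0.0496 -0.0217] z 0.0583
cradle 2 2686 r [-0.0567  0.06  ] s [0.022 0.05 ] z 0.0585
```

>>> carry_out(
  motion="0.0051 -0.0307 0.003 0 0 5.34 190; 0.0051 -0.0307 0.003 0 0 5.34 190; 0.0051 -0.0307 0.003 0 0 5.34 190; 0.0051 -0.0307 0.003 0 0 5.34 190; 0.0051 -0.0307 0.003 0 0 5.34 190; 0.0051 -0.0307 0.003 0 0 5.34 190; 0.0051 -0.0307 0 0 0 5.34 190; 0.0051 -0.0307 0 0 0 5.34 190; 0.0051 -0.0307 0 0 0 5.34 190; 0.0051 -0.0307 0 0 0 5.34 190; 0.0051 -0.0307 0 0 0 5.34 190; 0.0051 -0.0307 0 0 0 5.34 190; 0.0051 -0.0307 0 0 0 5.34 190; 0.0051 -0.0307 0 0 0 5.34 190; 0.0051 -0.0307 0 0 0 5.34 190; 0.0051 -0.0307 0 0 0 5.34 190; 0.0051 -0.0307 0 0 0 5.34 190; 0.0051 -0.0307 0 0 0 5.34 190; 0.0051 -0.0307 0 0 0 5.34 190; 0 0 0 0 0 0 190",
)

```text
time_s: 34.17
ee_pos: [0.6077, -0.262, 0.2484]
eef_rot: [3.14, 0.001, 1.55]
force: [0.4, -0.5, -0.4]
grip_width: 0.0241
grip_force: 0.0
```

```bash
python3 - <<'E'
from h import *
shot("wrist","w14");pegs("w14")
E
```

```text
peg 649 [ 0.6405 -0.2574  0.1172]
peg 1271 [ 0.5444 -0.2566  0.159 ]
peg 1035 [ 0.6075 -0.2588  0.1657]
peg 258 [ 0.557  -0.2654  0.057 ]
34.2167 [ 0.60780509 -0.25967374  0.24843616] 0.023956219857846187 [ 1.79919191e+02 -3.55858169e-04  8.85221319e+01]
```

>>> carry_out(
  motion="0 0.001 -0.018 0 0 0 190; 0 0 -0.018 0 0 0 190; 0 0 -0.018 0 0 0 190; 0 0 -0.018 0 0 0 190; 0 0 -0.018 0 0 0 190; 0 0 -0.014 0 0 0 190; 0 0 0 0 0 0 190",
)

```text
time_s: 34.8
ee_pos: [0.6073, -0.2547, 0.1422]
eef_rot: [-3.14, -0.002, 1.547]
force: [-0.0, 0.1, 0.1]
grip_width: 0.0237
grip_force: 0.0
```

>>> carry_out(
  motion="-0.0037 0 0.002 0 0 0 190; -0.0038 0 0.0017 0 0 0 190; -0.0039 0 0.0014 0 0 0 190; -0.004 0 0.0012 0 0 0 190; -0.0041 0 0.0009 0 0 0 190; -0.0042 0 0.0006 0 0 0 190; -0.0042 0 0.0003 0 0 0 190; -0.0042 0 0 0 0 0 190; -0.0042 0 -0.0003 0 0 0 190; -0.0042 0 -0.0006 0 0 0 190; -0.0041 0 -0.0009 0 0 0 190; -0.004 0 -0.0012 0 0 0 190; -0.0039 0 -0.0014 0 0 0 190; -0.0038 0 -0.0017 0 0 0 190; -0.0037 0 -0.002 0 0 0 190; -0.0036 0 -0.0022 0 0 0 190; -0.0034 0 -0.0025 0 0 0 190",
)

```text
time_s: 36.22
ee_pos: [0.5409, -0.2563, 0.1397]
eef_rot: [3.14, 0.0, 1.547]
force: [5.1, -0.9, 2.2]
grip_width: 0.024
grip_force: 2.0
```

>>> carry_out(
  motion="-0.0032 0 -0.0027 0 0 0 190; -0.003 0 -0.0029 0 0 0 190; -0.0028 0 -0.0031 0 0 0 190; -0.0026 0 -0.0033 0 0 0 190; 0 0 0 0 0 0 190; 0 0 0.03 0 0 0 190; 0 0 0.03 0 0 0 190; 0 0 0.03 0 0 0 190; 0 0 0.03 0 0 0 190; -0.018 0.022 0.016 0 0 0 80; -0.018 0.022 0 0 0 0 80; -0.018 0.022 0 0 0 0 80; -0.018 0.022 0 0 0 0 80; -0.018 0.02 0 0 0 0 80; -0.015 0.02 0 0 0 0 80; 0 0 0 0 0 0 80; 0 0 0 0 0 0 80",
)

```text
time_s: 37.63
ee_pos: [0.4241, -0.1279, 0.2641]
eef_rot: [3.14, 0.0, 1.548]
force: [0.4, 0.4, -0.8]
grip_width: 0.0643
grip_force: 0.0
```

```bash
python3 - <<'E'
from h import *
shot("wrist","w15");handle("w15");o=ctrl.get_obs();print(o["ee_pos"],np.degrees(o["eef_rot"]))
shot("top","t15");rack("t15");pegs("t15");inrack("t15",(.5015,.2902),-12.85)
E
```

```text
handle 2472 (array([ 425.5, -129. ]), array([128.7,  29.2]), 88.0) [ 0.4098 -0.1933  0.0414] [ 0.4406 -0.0646  0.0687]
-0.193 43 x [0.4132 0.4365] ztop 0.0659 [ 18. 110. 213.]
-0.181 229 x [0.4107 0.4381] ztop 0.0667 [ 18. 118. 205.]
-0.169 243 x [0.4109 0.4382] ztop 0.0667 [ 18. 116. 221.]
-0.157 246 x [0.4107 0.4384] ztop 0.0667 [ 18. 116. 137.]
-0.145 253 x [0.4113 0.4386] ztop 0.0667 [ 18. 116. 132.]
-0.133 244 x [0.4124 0.4387] ztop 0.0665 [ 18.  116.  132.5]
-0.121 271 x [0.4126 0.4403] ztop 0.0668 [ 18. 116. 132.]
-0.109 279 x [0.4121 0.4404] ztop 0.0666 [ 18. 116. 129.]
-0.097 277 x [0.4124 0.4393] ztop 0.0665 [ 18. 117. 122.]
-0.085 232 x [0.4148 0.4382] ztop 0.0662 [ 21.  139.5 122. ]
-0.073 155 x [0.4175 0.4364] ztop 0.0617 [ 22. 166. 122.]
[ 0.4244963  -0.12842319  0.26396578] [1.79929169e+02 8.83669186e-03 8.86493970e+01]
rack [506.2 288.6] [290.5 150.2] 77.14 board (array([511.7, 287.4]), array([290. , 138.9]), 77.14) yaw -12.86
origin [501.32541593 289.71284775] [437.60632209 304.3152858 ]
cradle 0 [477.3 184.4]
cradle 1 [493.3 254.6]
cradle 2 [509.3 324.8]
cradle 3 [525.4 395. ]
peg 97 [ 0.6353 -0.2597  0.1312]
peg 52 [ 0.6258 -0.2666  0.0721]
peg 105 [ 0.5884 -0.2574  0.1689]
peg 26 [ 0.5695 -0.2695  0.0517]
peg 86 [ 0.5325 -0.2566  0.1479]
peg 72 [ 0.5227 -0.2577  0.0884]
37.7333 [ 0.42472667 -0.1287343   0.26380752] 0.06474229284682305 [1.79941181e+02 3.57815261e-03 8.86236439e+01]
cradle 0 421 r [-0.0558  0.0605] s [-0.1221 -0.0952] z 0.0598
cradle 1 432 r [-0.0533  0.0628] s [-0.0511 -0.023 ] z 0.0593
cradle 2 423 r [-0.0578  0.0591] s [0.0212 0.0486] z 0.0598
```

View pics/t15.png

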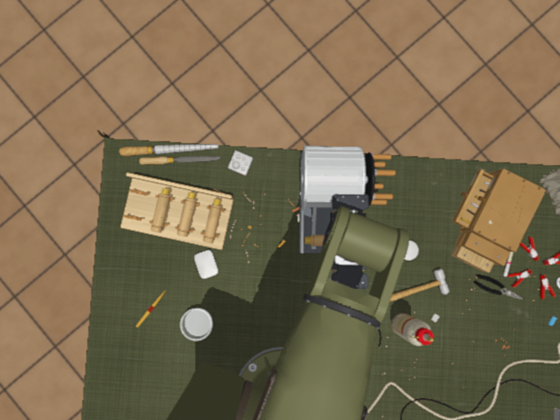

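>>> carry_out(
  motion="0.002 0.001 -0.029 0 -5 0 80; 0.001 0 -0.029 0 -5 0 80; 0.001 0 -0.029 0 0 0 80; 0 0 -0.029 0 0 0 80; 0 0 -0.029 0 0 0 80; 0 0 -0.029 0 0 0 80; 0 0 -0.027 0 0 0 80; 0 0 -0.027 0 0 0 80; 0 0 0 0 0 0 80; 0 0 0 0 0 0 255; 0 0 0 0 0 0 255; 0 0 0 0 0 0 255; 0 0 0 0 0 0 255; 0 0 0 0 0 0 255; 0 0 0 0 0 0 255; 0 0 0 0 0 0 255; 0 0 0 0 0 0 255; 0 0 0 0 0 0 255",
  grip_force=25,
)

```text
time_s: 39.23
ee_pos: [0.4289, -0.1275, 0.0366]
eef_rot: [2.964, -0.004, 1.547]
force: [-2.5, -0.3, 8.4]
grip_width: 0.029
grip_force: 25.0
```

>>> carry_out(
  motion="0 0 0.02 0 0 0 255; 0 0 0.02 0 0 0 255; 0 0 0.03 0 0 0 255; 0 0 0.04 0 0 0 255; 0 0 0.04 0 0 0 255; 0 0 0.04 0 5 0 255; 0 0 0 0 5 0 255; 0 0 0 0 0 0 255",
)

```text
time_s: 39.9
ee_pos: [0.43, -0.1276, 0.228]
eef_rot: [3.14, 0.002, 1.547]
force: [0.4, -0.7, -2.0]
grip_width: 0.0297
grip_force: 25.0
```

>>> carry_out(
  motion="0.0052 0.0275 0 0 0 -5.34 255; 0.0052 0.0275 0 0 0 -5.34 255; 0.0052 0.0275 0 0 0 -5.34 255; 0.0052 0.0275 0 0 0 -5.34 255; 0.0052 0.0275 0 0 0 -5.34 255; 0.0052 0.0275 0 0 0 -5.34 255; 0.0052 0.0275 0 0 0 -5.34 255; 0.0052 0.0275 0 0 0 -5.34 255; 0.0052 0.0275 0 0 0 -5.34 255; 0.0052 0.0275 0 0 0 -5.34 255; 0.0052 0.0275 0 0 0 -5.34 255; 0.0052 0.0275 0 0 0 -5.34 255; 0.0052 0.0275 0 0 0 -5.34 255; 0.0052 0.0275 0 0 0 -5.34 255; 0.0052 0.0275 0 0 0 -5.34 255; 0.0052 0.0275 0 0 0 -5.34 255; 0.0052 0.0275 0 0 0 -5.34 255; 0.0052 0.0275 0 0 0 -5.34 255; 0.0052 0.0275 0 0 0 -5.34 255; 0 0 0 0 0 0 255",
)

```text
time_s: 41.57
ee_pos: [0.5267, 0.3987, 0.2236]
eef_rot: [3.14, 0.002, -0.227]
force: [0.6, -0.1, -2.2]
grip_width: 0.0294
grip_force: 25.0
```

>>> carry_out(
  motion="0 0 0 0 0 0 255; 0 0 0 0 0 0 255",
)

```text
time_s: 41.73
ee_pos: [0.5272, 0.3946, 0.225]
eef_rot: [3.139, 0.001, -0.223]
force: [1.0, -0.7, -1.3]
grip_width: 0.0294
grip_force: 25.0
```

```bash
python3 - <<'E'
from h import *
shot("wrist","w16");rack("w16");o=ctrl.get_obs();print(o["ee_pos"],o["grip_width"],np.degrees(o["eef_rot"]),o["qpos"]);inrack("w16",(.503,.2902),-12.85)
E
```

```text
rack [508.4 289.2] [289.7 148.8] 77.1 board (array([513.3, 288. ]), array([289.3, 138.1]), 77.21) yaw -12.900000000000006
origin [503.52619403 290.31625058] [439.21814924 304.96700882]
cradle 0 [479.4 185. ]
cradle 1 [495.5 255.2]
cradle 2 [511.6 325.4]
cradle 3 [527.6 395.6]
[0.52732619 0.39429923 0.22550562] 0.02929506880008552 [ 1.79893274e+02  2.21037652e-02 -1.27934862e+01] [ 5.86847788e-01  5.38272998e-01  1.14138200e+00 -1.01051163e-03
  1.46355299e+00  2.38104119e+00]
cradle 0 2879 r [-0.0552  0.061 ] s [-0.1201 -0.0935] z 0.0581
cradle 1 2840 r [-0.0521  0.064 ] s [-0.0479 -0.0215] z 0.0583
cradle 2 2785 r [-0.0565  0.0599] s [0.0227 0.0503] z 0.0583
```

>>> carry_out(
  motion="0 0.001 -0.03 0 0 0 255; 0 0 -0.03 0 0 0 255; 0 0 -0.03 0 0 0 255; 0 0 -0.03 0 0 0 255; 0 0 -0.03 0 0 0 255; 0 0 -0.025 0 0 0 255; 0 0 -0.011 0 0 0 255; 0 0 -0.006 0 0 0 255; 0 0 -0.003 0 0 0 255; 0 0 -0.001 0 0 0 255; 0 0 0 0 0 0 255; 0 0 0 0 0 0 110; 0 0 0 0 0 0 110; 0 0 0 0 0 0 110; 0 0 0.01 0 0 0 110; 0 0 0.03 0 0 0 110; 0 0 0.04 0 0 0 110; 0 0 0.04 0 0 0 110; 0 0 0.04 0 0 0 110; 0 0 0.04 0 0 0 110",
)

```text
time_s: 43.45
ee_pos: [0.527, 0.396, 0.2332]
eef_rot: [3.141, -0.001, -0.224]
force: [0.7, -0.3, 0.1]
grip_width: 0.0533
grip_force: 0.0
```

>>> carry_out(
  motion="-0.02 -0.02 0.01 0 0 0 110; -0.02 -0.02 0.01 0 0 0 110; -0.02 -0.02 0 0 0 0 110; 0 0 0 0 0 0 110; 0 0 0 0 0 0 110",
)

```text
time_s: 43.87
ee_pos: [0.467, 0.3358, 0.2517]
eef_rot: [3.141, -0.002, -0.224]
force: [0.5, -0.2, -0.6]
grip_width: 0.0534
grip_force: 0.0
```

```bash
python3 - <<'E'
from h import *
shot("wrist","w17");shot("top","t17");inrack("w17",(.503,.2902),-12.85);handle("t17")
E
```

```text
cradle 0 2732 r [-0.0553  0.0612] s [-0.1205 -0.0937] z 0.0583
cradle 1 2708 r [-0.0524  0.0635] s [-0.0495 -0.0217] z 0.0584
cradle 2 2676 r [-0.0566  0.0593] s [0.022 0.05 ] z 0.0585
cradle 3 2685 r [-0.054   0.0623] s [0.0939 0.1212] z 0.0587
none
```

View pics/w17.png

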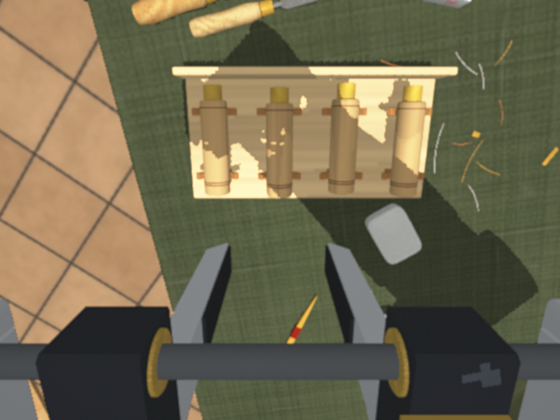

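All four handles lie seated in the cradles (x ≈ 215, 280, 345 and 410 px), with the ferrules at y ≈ 90 px, next to the board at y ≈ 70 px. The chute is empty.

```bash
python3 -c "
from station import ctrl; print(ctrl.hand_in())"
```

```text
the job is handed in; nothing more can be done
None
```

The drum held four handles; all four now lie in their own rack cradles with the ferrules towards the board, gripped at 25 N, and the job is handed in at about 44 s.

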